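Fetch the oval dish from under the dish rack with a reacher

ROBOT

A 6-joint arm with a two-finger parallel gripper is mounted at the origin on the work surface. World frame = base frame: x ahead of the robot, y to its left, z up, the work surface at z = 0. Lengths are in m, angles in rad, forces in N, time in s.
With the tool pointing down it reaches from about 0.35 to 1 m from the base axis. Payload 7.1 kg.
Tool frame: the origin (TCP) lies midway between the tips of the shut fingers; the grasp point (between the pads) lies 19 mm behind it (env.grasp_offset is the z of the grasp point in the tool frame, in m); z points along the fingers, y is the line along which they close (so a half turn about z gives the same grasp; the last joint's range is limited). The gripper opens to 85 mm and grips with 20 to 120 N. Pads are 22 mm wide; open, the fingers measure 114 mm over their backs; the gripper's body (76 mm by 85 mm) begins 54 mm behind the grasp point. The pads swing forward as they close: fully open they stand 13 mm farther back than shut.
Start: joints at [1.254, 0.423, 1.63, -0, 1.089, -0.019], TCP at [0.183, 0.597, 0.231] pointing down, gripper open.
Joint ranges: [-3, 3], [-0.9, 2.11], [0.09, 2.58], [-1.31, 4.45], [0.11, 2.69], [-2.54, 2.54]. Speed limits (rad/s): [2.39, 2.39, 3.01, 3.14, 3.14, 3.14].

INTERFACE

Orientations are given as a unit quaternion [w, x, y, z].
In Python, from station import env, optics gives the robot as it stands.
- The arm moves only by the tool servo_tool, never from a script. Its argument "rows" is a list of rows, each a list of 3 entries, a list of its own where there are three numbers: the opening, from 0 (shut) to 1 (fully open), then the shift along the world's x, y, z as a fraction of full scale, then the turn, a rotation vector about the world's x, y, z as a fraction of full scale. In form: [[grip, [tx, ty, tz], [ax, ay, az]], ...]. A call has exactly 8 rows; each row is the pose to reach, as a shift and turn from the pose commanded when the call began, turning the shorter way round; what a row does not reach only later rows make up. Full scale, the value 1, is 80 mm for a shift and 360 degrees for a turn. A row lasts 1/10 s, in which the tool goes at most 50 mm and 8.59 degrees, less where a joint would pass 70% of its speed; a pose out of reach is approached as far as the arm can. A call with a number of a shift or a turn outside -1 to 1 is refused whole. A call with a gripper value outside its range is refused whole. The fingers move at their own pace and stop on an object; "force" is the grip in N (left out, the last holds). Time passes only in rows, so rows that repeat a pose let the fingers close, or fill a call up. It gives the time, the measured TCP pose, the force, the opening and the grip force at its end, in the units of the state.
- env.state(): the state, without advancing time (a new reading comes with each control period).
- optics.grab_frame(name): name is "scene" or "side" or "wrist"; returns a dict with "frame" (480x640x3 uint8, blue, green, red), "mtx" (3x3 intrinsics, pixels), "R" (3x3) and "t" (3): a world point X has camera coordinates R X + t. Camera axes: x right, y down, z forward; pixel columns grow to the right and rows downward; lengths in m; the calibration is good to about 2 mm. The wrist camera is an equidistant fisheye: a pixel r from the principal point sees the ray r / f radians off the axis. A picture is of the moment at which its call begins. There is no depth.
- env.finish_job(): hands the job in; it is judged then, once.
The state is a dict: "t": time; "qpos": joint angles; "joint_velocities": joint speeds; "effort": joint torques, N m; "ee_pos": TCP position; "ee_rot": TCP orientation; "contact_force": force on the tool from outside, world axes, zero at the start; "ft_torque": the same for the moment, N m; "finger_gap": finger opening in m; "gripper_force": force on a finger pad.
Only numpy, scipy, OpenCV 4.12 (cv2) and the standard library are available. Lean on these libraries where they do the work, as an engineer would, in place of code of your own. Each camera call takes 0.05 s, during which the arm holds its last target. There are 200 camera calls.

TASK

The small oval terracotta dish has slipped under the loaded dish rack. Take the reacher by its pistol grip and trigger, slide its jaws in under the rack, squeeze the trigger until both jaws hold the dish firmly but gently (its edge chips if it is squeezed too hard), and draw it right out in the jaws until it is a few centimetres clear of the rack. Then let go, leaving the dish standing and the reacher lying on the worktop; do not touch the dish with the fingers, and disturb neither the rack, the egg cup beside the dish nor the other things.

Things in the scene. Friction and masses are not known exactly. Their poses are not given: they have to be found in the camera images.
- dish: Oval terracotta dish, upright sides, 64 mm long, 44 mm wide, 28 mm high, 90 to 145 g, standing on the worktop under the rack near its -y end, its centre 70 to 100 mm in, in the left or right half, turned up to 0.6 rad from lengthwise. Origin: centre of its underside; x along the 64 mm, z up. It chips if a jaw presses on it with more than 12 N.
- rack: Loose wire dish rack with plates and a cutlery cup, 3.2 kg, 300 mm (x) by 400 mm (y), up to 230 mm high. Origin: centre of its footprint on the worktop, z up. Four thin legs at x +-150, y +-200 mm carry wires whose underside is 52 mm up; the gap below is open all round. The dish is near the short end y = -200 mm, which faces the free worktop; +y leads farther in. A push of some 10 N shifts it.
- reacher: Pick-up tool, about 200 g, lying flat on its side, so that trigger and jaws work level; slide it about like that. Origin: on the worktop under grip; x along the tube to the jaws, z up. Black grip: bar x -33 to -9, y -48 to 64, z 0 to 32 mm, flat back. Tube axis y = -53.5, z = 16 mm; housing x -42 to 58, y -68 to -38 mm; jaw head x 222 to 258 mm, 46 mm wide, 32 mm high.
- grip (a point): Where to pinch the reacher: midway between the back of the grip and the front of the free trigger, 16 mm up. Squeeze along the reacher's x: 66 mm wide with the trigger free, 42 mm fully squeezed. The spring takes 8 N at first, 11 N at the end; squeezed by 3 mm it is already held well enough to be slid about. Readings at finger pads may also carry friction (12 to 17 N before the jaws touch).
- trigger_front (a point): Foremost point of the grey trigger's rounded finger swell (18 mm across, 26 mm high), at x = 33, y = 0, z = 16 mm of the reacher when free; the trigger is pivoted at the tube and swings back towards the grip, closing the jaws. Its spring opens them again when it is let go.
- jaw_mid (a point): Fixed point midway between the jaw pads, 330 mm ahead of grip and 53.5 mm to its right, 16 mm up: the dish's centre belongs here when they close. Rubber pads 40 mm long, 24 mm high. Free jaws stand about 70 mm apart here (95 mm over the outsides of their tips, 352 mm ahead of the grip), parallel when 44 mm apart, 24 mm apart when shut.
- jaw_l: The reacher's left jaw (its +y side). Origin: its pivot in the head, 250 mm ahead of the reacher's origin; turns with the jaw about z. It meets a 44 mm thing after about 14 mm of squeeze (pinch width 52 mm). From there the jaws are springy: each mm more of squeeze adds about 1.6 N at each jaw, and each 2 N more on the trigger (over its own spring) 1 N at each jaw.
- jaw_r: The reacher's right jaw (its -y side), mirror of the left one; origin at its pivot.
- egg_cup: Terracotta egg cup, round, 42 mm across, 44 mm high, standing under the rack some 110 mm beside the dish; to be left alone. Origin: centre of its underside.
- mug: White mug, 80 mm across, 95 mm high, bystander. Origin: centre of its underside.
- tumbler: Glass tumbler, 70 mm across, 100 mm high, bystander. Origin: centre of its underside.
- pepper_mill: Dark wooden pepper mill, 54 mm across, 136 mm high, bystander. Origin: centre of its underside.
- spice_jar: Amber spice jar, 50 mm across, 100 mm high, bystander. Origin: centre of its underside.
- tea_tin: Steel tea tin, 72 mm across, 120 mm high, bystander. Origin: centre of its underside.

How it is judged:
By the outcome, as a careful person would: the job done as asked, in the order asked, and still so for the second after the job is handed in, with the robot touching nothing.
It also fails if it takes over 70 s, if anything falls off the work surface, if the arm or the gripper's body presses on something with over 40 N, if the wrist force passes 120 N, or if a joint passes its speed limit or range.

## Working session

There is one attempt and no reset: what is moved stays moved. The work goes in short steps, Python scripts to look and compute and a tool call to move; the robot and the scene stay as the last step left them, time stands still between calls to the robot, and variables do not carry over. Pictures are saved under pics/ and viewed, at most 10 in all, crops included, and the job is handed in when it is done.

Besides the shell and the picture viewer there is one more tool, called by a JSON object that holds its "method" and its "body". servo_tool: Moves the arm, as the interface text tells. Shift numbers are shares of 80 mm and turn numbers shares of 360 degrees, none past 1 either way. Its arguments: {"type":"object","properties":{"rows":{"type":"array","items":{"type":"array"}},"force":{"type":"number"}},"required":["rows"]}

```bash
mkdir -p pics; cat > h.py <<'E'
import numpy as np, cv2
from station import env, optics
def shot(cam,fn):
    g=optics.grab_frame(cam); cv2.imwrite(f'pics/{fn}.png',g['frame']); np.savez(f'pics/{fn}.npz',mtx=g['mtx'],R=g['R'],t=g['t']); return g
def ray(fn,u,v,z,fish=False):
    d=np.load(f'pics/{fn}.npz');K=d['mtx'];R=d['R'];t=d['t'].ravel()
    x=(u-K[0,2])/K[0,0];y=(v-K[1,2])/K[1,1]
    if fish:
        r=np.hypot(x,y);c=np.array([np.sin(r)*x/r,np.sin(r)*y/r,np.cos(r)])
    else: c=np.array([x,y,1.])
    w=R.T@c;o=-R.T@t
    return o+w*(z-o[2])/w[2]
def proj(fn,X):
    d=np.load(f'pics/{fn}.npz');c=d['R']@np.array(X)+d['t'].ravel();p=d['mtx']@c;return p[:2]/p[2]
E
python3 - <<'E'
from h import *
for c in('scene','side','wrist'):
    g=shot(c,c+'0');print(c,-g['R'].T@g['t'].ravel(),g['R'][2])
print(env.state(), env.grasp_offset)
E
```

```text
scene [1.55390916 0.55688619 0.75558381] [-0.74761558 -0.42774894 -0.5080372 ]
side [ 0.4185177  -1.02953993  1.14800319] [ 0.08443948  0.65834129 -0.74796839]
wrist [0.11178989 0.61920858 0.3728984 ] [ 0.27793312 -0.08762206 -0.95659582]
{'t': 0.15, 'qpos': array([ 1.25398342e+00,  4.23666831e-01,  1.63051690e+00, -2.10780849e-05,
        1.08857869e+00, -1.89685536e-02]), 'joint_velocities': array([-9.15438852e-04, -1.36126237e-03, -2.35301812e-03,  4.41528613e-05,
        1.91312318e-03, -4.29457750e-04]), 'effort': array([ 6.22143925e-04, -5.57768047e+01, -2.82016397e+01, -5.90186391e-05,
        4.77444468e-03,  3.06310233e-05]), 'ee_pos': array([0.18324286, 0.59709191, 0.23072234]), 'ee_rot': array([-8.85328010e-05,  1.48367462e-01,  9.88932128e-01, -5.78220116e-04]), 'contact_force': array([-1.28344521,  0.38029884,  0.25920793]), 'ft_torque': array([-0.02117708, -0.02348072, -0.00605595]), 'gripper_force': 0.0, 'finger_gap': 0.08583886583497498} -0.0187
```

View pics/scene0.png

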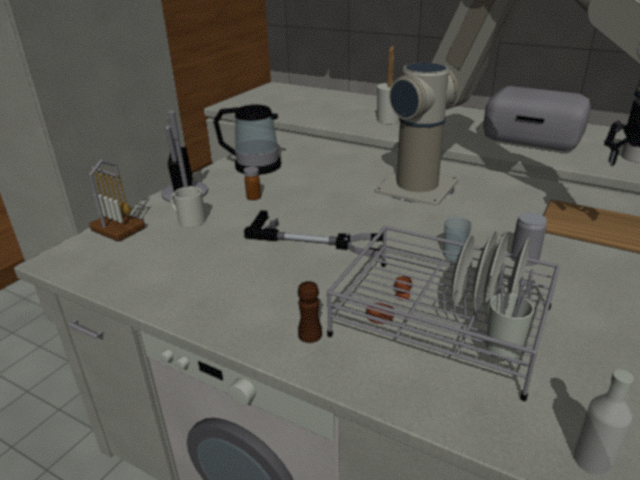

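View pics/side0.png

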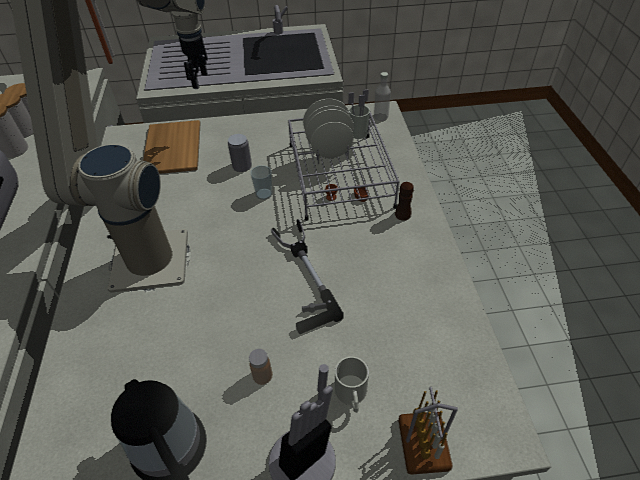

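The scene view shows the reacher in the middle and the rack with two terracotta things under its near end. The dish is at about (380,313) and the egg cup at (403,287). In the side view the dish is at (361,193), the cup at (331,190), and the reacher runs from (320,310) to (290,240). I'll enlarge next.

```bash
python3 - <<'E'
import cv2,numpy as np
a=cv2.imread('pics/side0.png');b=cv2.imread('pics/scene0.png')
c1=cv2.resize(a[100:240,260:420],None,fx=5,fy=4.2857*0+4.28,interpolation=cv2.INTER_CUBIC)
c1=cv2.resize(a[110:230,260:420],(800,600),interpolation=cv2.INTER_CUBIC)
c2=cv2.resize(a[215:335,240:400],(800,600),interpolation=cv2.INTER_CUBIC)
c3=cv2.resize(b[200:365,240:460],(800,600),interpolation=cv2.INTER_CUBIC)
for i,c in enumerate((c1,c2,c3)):cv2.imwrite(f'pics/c{i+1}.png',c)
E
```

```text
(no output)
```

View pics/c1.png

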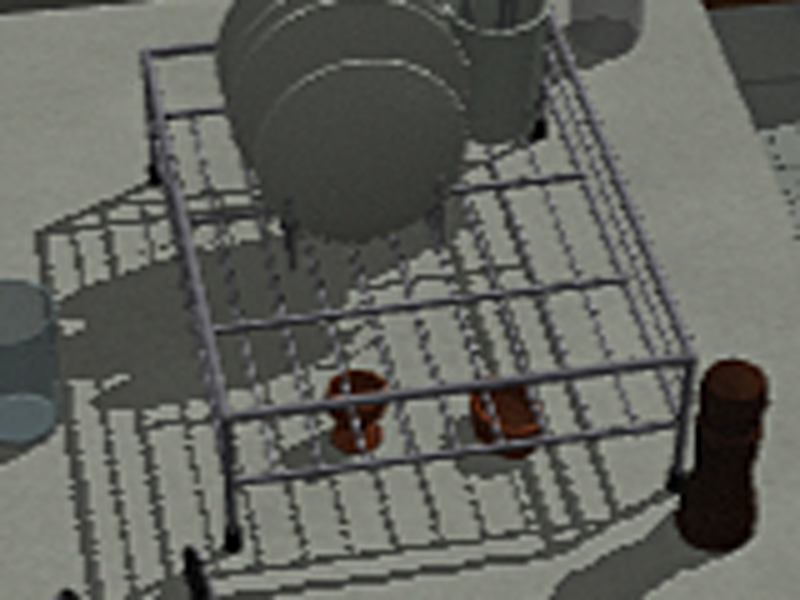

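View pics/c2.png

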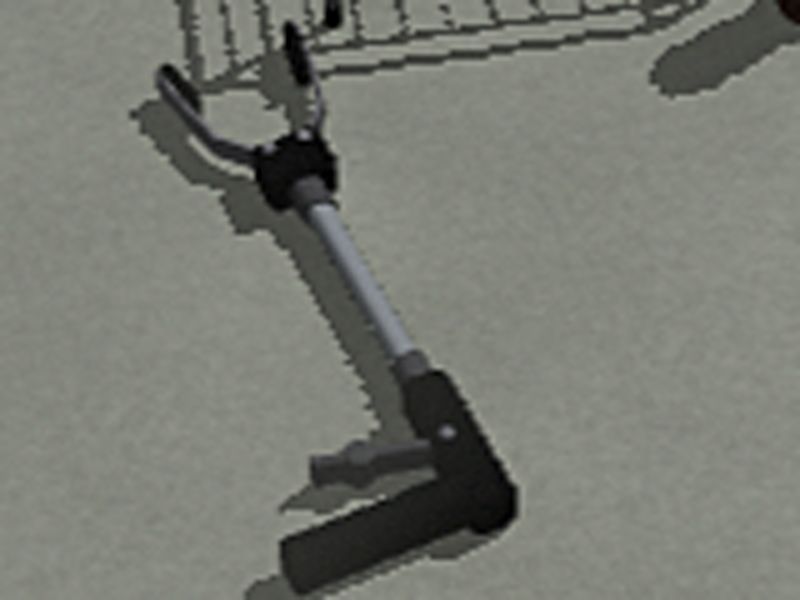

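Side crop c1: rack feet are at (232,545), (677,487), (155,178) and (540,133). The dish is at about (505,420), with its underside near (515,455). Crop c2: the jaw head is at (297,170), the trigger swell at (335,468), and the grip's free end at (300,565).

```bash
python3 - <<'E'
from h import *
f1=lambda u,v,z:ray('side0',260+u/5-.4,110+v/5-.4,z).round(4)
f2=lambda u,v,z:ray('side0',240+u/5-.4,215+v/5-.4,z).round(4)
print('feet',[f1(*p,0.005) for p in((232,545),(677,487),(155,178),(540,133))])
print('cup base',f1(356,440,0.005)); print('dish', f1(505,420,0.014), f1(515,455,0))
print('tube',f2(335,215,.022),f2(410,350,.022)); print('head top centre',f2(300,150,.032))
print('housing corner backs',f2(515,490,.032), 'grip end corners top',f2(280,545,.032),f2(298,592,.0))
print('trig left end', f2(315,470,.02),'swell',f2(360,462,.029))
for n,p in dict(mill=(715,535),).items(): print(n,f1(*p,0))
for n,p in dict(mug=(352,395),jar=(261,378),tumbler=(263,193),tin=(240,166)).items(): print(n,ray('side0',*p,0).round(3))
E
```

```text
feet [array([0.4913, 0.0997, 0.005 ]), array([0.7921, 0.1091, 0.005 ]), array([0.4763, 0.4997, 0.005 ]), array([0.7775, 0.5105, 0.005 ])]
cup base [0.5862 0.1871 0.005 ]
dish [0.6883 0.1819 0.014 ] [0.692  0.1612 0.    ]
tube [ 0.474  -0.0812  0.022 ] [ 0.5054 -0.1883  0.022 ]
head top centre [ 0.458  -0.0348  0.032 ]
housing corner backs [ 0.5487 -0.2981  0.032 ] grip end corners top [ 0.4189 -0.3142  0.032 ] [ 0.4257 -0.3248  0.    ]
trig left end [ 0.4427 -0.261   0.02  ] swell [ 0.4676 -0.2656  0.029 ]
mill [0.8081 0.0659 0.    ]
mug [ 0.537 -0.519  0.   ]
jar [ 0.317 -0.441  0.   ]
tumbler [0.358 0.251 0.   ]
tin [0.281 0.411 0.   ]
```

View pics/c3.png

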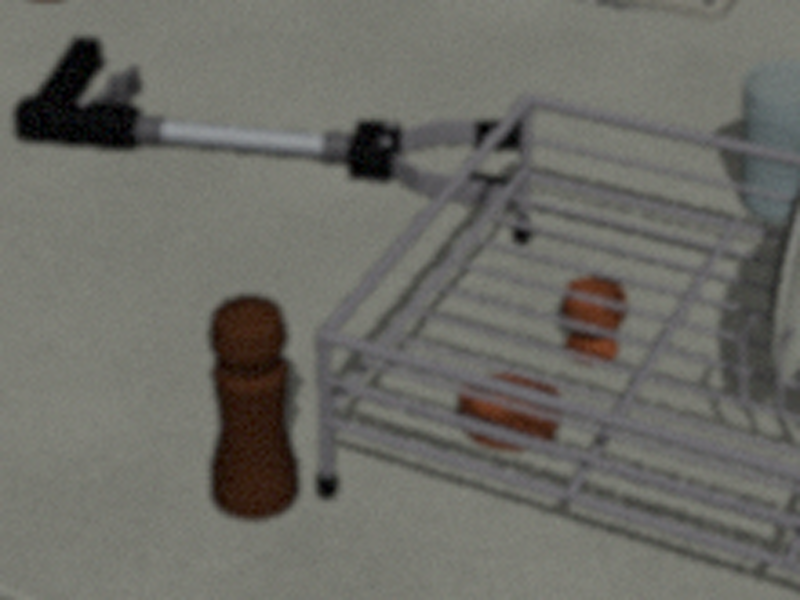

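Crop c3 shows the dish at about (508,412), its long side roughly along the entry direction and partly hidden by wires. The cup is at (595,320) and the mill at (255,410). I'll fit the dish silhouette in both views.

```bash
cat > fit.py <<'E'
from h import *
from scipy.optimize import differential_evolution as DE
def hullmask(P):
    m=np.zeros((480*4,640*4),np.uint8);cv2.fillConvexPoly(m,cv2.convexHull(((P+.5)*4).astype(np.int32)),1);return m
a=np.linspace(0,2*np.pi,40)
def dishpts(x,y,th,L=.032,W=.022,H=.028):
    e=np.c_[L*np.cos(a),W*np.sin(a)]; c,s=np.cos(th),np.sin(th); e=e@np.array([[c,s],[-s,c]])+[x,y]
    return np.vstack([np.c_[e,0*a],np.c_[e,0*a+H]])
def masks(names,boxes):
    out={}
    for n in names:
        im=cv2.imread(f'pics/{n}.png').astype(int);b,g,r=im[...,0],im[...,1],im[...,2]
        m=((r>1.6*g)&(r>45)).astype(np.uint8);u0,u1,v0,v1=boxes[n];z=np.zeros_like(m);z[v0:v1,u0:u1]=m[v0:v1,u0:u1]
        n2,l,s,_=cv2.connectedComponentsWithStats(cv2.dilate(z,np.ones((3,3),np.uint8)))
        z[l!=1+np.argmax(s[1:,4])]=0
        ys,xs=np.nonzero(z);P=np.vstack([np.c_[xs+i,ys+j] for i in(-.4,.4) for j in(-.4,.4)]);out[n]=hullmask(P);print(n,len(xs),xs.min(),xs.max(),ys.min(),ys.max())
    return out
def pj(n,X):
    d=np.load(f'pics/{n}.npz');c=X@d['R'].T+d['t'].ravel();p=c@d['mtx'].T;return p[:,:2]/p[:,2:]
def fitdish(M,x0,y0,th0=(.9,2.4)):
    def f(p):
        s=0
        for n,m in M.items():
            h=hullmask(pj(n,dishpts(*p)));s+=1-(h&m).sum()/(h|m).sum()
        return s
    return DE(f,[(x0-.03,x0+.03),(y0-.03,y0+.03),th0],seed=1,maxiter=40,popsize=12,polish=False),f
E
python3 - <<'E'
from fit import *
M=masks(['side0','scene0'],{'side0':(348,374,180,205),'scene0':(362,396,300,326)})
r,f=fitdish(M,.688,.18);print(r.x,r.fun)
for th in np.arange(.9,2.45,.15):
    print(round(th,2),min(round(f((r.x[0]+i*.003,r.x[1]+j*.003,th)),3) for i in range(-2,3) for j in range(-2,3)))
E
```

```text
side0 57 354 367 189 196
scene0 92 367 391 310 319
[0.68519179 0.17961827 1.18429094] 1.418432603337094
0.9 1.429
1.05 1.424
1.2 1.418
1.35 1.421
1.5 1.421
1.65 1.425
1.8 1.43
1.95 1.436
2.1 1.444
2.25 1.45
2.4 1.454
```

{"method": "servo_tool", "body": {"rows": [[1,[0.042,-0.125,0],[0,0,-0.0047]],[1,[0.083,-0.25,0],[0,0,-0.0093]],[1,[0.125,-0.375,0],[0,0,-0.014]],[1,[0.167,-0.5,0],[0,0,-0.0186]],[1,[0.208,-0.625,0],[0,0,-0.0233]],[1,[0.25,-0.75,0],[0,0,-0.028]],[1,[0.29,-0.875,0],[0,0,-0.0326]],[1,[0.33,-1,0],[0,0,-0.0373]]]}}

```text
t: 0.95
ee_pos: [0.21, 0.5166, 0.2314]
ee_rot: [0.0, 0.264, 0.964, 0.0]
contact_force: [-0.1, -0.5, -0.7]
finger_gap: 0.0858
gripper_force: 0.0
```

{"method": "servo_tool", "body": {"rows": [[1,[0.042,-0.125,0],[0,0,-0.0047]],[1,[0.083,-0.25,0],[0,0,-0.0093]],[1,[0.125,-0.375,0],[0,0,-0.014]],[1,[0.167,-0.5,0],[0,0,-0.0186]],[1,[0.208,-0.625,0],[0,0,-0.0233]],[1,[0.25,-0.75,0],[0,0,-0.028]],[1,[0.29,-0.875,0],[0,0,-0.0326]],[1,[0.33,-1,0],[0,0,-0.0373]]]}}

```text
t: 1.75
ee_pos: [0.2364, 0.4366, 0.2313]
ee_rot: [0.0, 0.375, 0.927, -0.0]
contact_force: [-0.2, 0.6, -0.6]
finger_gap: 0.0856
gripper_force: 0.0
```

```bash
sed -i 's/(r>1.6\*g)&(r>45)/(r>1.35*g)\&(r>25)/; /connectedComp/d; /l!=1+np/d' fit.py
python3 - <<'E'
from fit import *
M=masks(['side0','scene0'],{'side0':(350,372,183,203),'scene0':(362,396,300,326)})
r,f=fitdish(M,.688,.18);print(r.x,r.fun)
for th in np.arange(.9,2.45,.15):
    print(round(th,2),min(round(f((r.x[0]+i*.003,r.x[1]+j*.003,th)),3) for i in range(-2,3) for j in range(-2,3)))
E
```

```text
side0 110 354 367 187 201
scene0 155 367 392 303 322
[0.68729518 0.18164797 1.29956895] 0.5328916990751134
0.9 0.594
1.05 0.559
1.2 0.539
1.35 0.531
1.5 0.535
1.65 0.541
1.8 0.547
1.95 0.568
2.1 0.583
2.25 0.592
2.4 0.601
```

{"method": "servo_tool", "body": {"rows": [[1,[0.042,-0.125,0],[0,0,-0.0047]],[1,[0.083,-0.25,0],[0,0,-0.0093]],[1,[0.125,-0.375,0],[0,0,-0.014]],[1,[0.167,-0.5,0],[0,0,-0.0186]],[1,[0.208,-0.625,0],[0,0,-0.0233]],[1,[0.25,-0.75,0],[0,0,-0.028]],[1,[0.29,-0.875,0],[0,0,-0.0326]],[1,[0.33,-1,0],[0,0,-0.0373]]]}}

```text
t: 2.55
ee_pos: [0.2628, 0.3567, 0.2313]
ee_rot: [-0.0, 0.481, 0.877, 0.0]
contact_force: [0.3, -0.1, 0.3]
finger_gap: 0.0853
gripper_force: 0.0
```

{"method": "servo_tool", "body": {"rows": [[1,[0.042,-0.125,0],[0,0,-0.0047]],[1,[0.083,-0.25,0],[0,0,-0.0093]],[1,[0.125,-0.375,0],[0,0,-0.014]],[1,[0.167,-0.5,0],[0,0,-0.0186]],[1,[0.208,-0.625,0],[0,0,-0.0233]],[1,[0.25,-0.75,0],[0,0,-0.028]],[1,[0.29,-0.875,0],[0,0,-0.0326]],[1,[0.33,-1,0],[0,0,-0.0373]]]}}

```text
t: 3.35
ee_pos: [0.2892, 0.2766, 0.2313]
ee_rot: [0.0, 0.58, 0.815, 0.0]
contact_force: [0.4, -0.3, 0.2]
finger_gap: 0.0852
gripper_force: 0.0
```

{"method": "servo_tool", "body": {"rows": [[1,[0.042,-0.125,0],[0,0,-0.0047]],[1,[0.083,-0.25,0],[0,0,-0.0093]],[1,[0.125,-0.375,0],[0,0,-0.014]],[1,[0.167,-0.5,0],[0,0,-0.0186]],[1,[0.208,-0.625,0],[0,0,-0.0233]],[1,[0.25,-0.75,0],[0,0,-0.028]],[1,[0.29,-0.875,0],[0,0,-0.0326]],[1,[0.33,-1,0],[0,0,-0.0373]]]}}

```text
t: 4.15
ee_pos: [0.3156, 0.1966, 0.2313]
ee_rot: [-0.0, 0.671, 0.741, 0.0]
contact_force: [-0.1, 1.1, -0.0]
finger_gap: 0.0854
gripper_force: 0.0
```

{"method": "servo_tool", "body": {"rows": [[1,[0.042,-0.125,0],[0,0,-0.0047]],[1,[0.083,-0.25,0],[0,0,-0.0093]],[1,[0.125,-0.375,0],[0,0,-0.014]],[1,[0.167,-0.5,0],[0,0,-0.0186]],[1,[0.208,-0.625,0],[0,0,-0.0233]],[1,[0.25,-0.75,0],[0,0,-0.028]],[1,[0.29,-0.875,0],[0,0,-0.0326]],[1,[0.33,-1,0],[0,0,-0.0373]]]}}

```text
t: 4.95
ee_pos: [0.342, 0.1167, 0.2313]
ee_rot: [-0.0, 0.753, 0.658, 0.0]
contact_force: [0.3, -0.0, 0.2]
finger_gap: 0.0858
gripper_force: 0.0
```

{"method": "servo_tool", "body": {"rows": [[1,[0.042,-0.125,0],[0,0,-0.0047]],[1,[0.083,-0.25,0],[0,0,-0.0093]],[1,[0.125,-0.375,0],[0,0,-0.014]],[1,[0.167,-0.5,0],[0,0,-0.0186]],[1,[0.208,-0.625,0],[0,0,-0.0233]],[1,[0.25,-0.75,0],[0,0,-0.028]],[1,[0.29,-0.875,0],[0,0,-0.0326]],[1,[0.33,-1,0],[0,0,-0.0373]]]}}

```text
t: 5.75
ee_pos: [0.3684, 0.0366, 0.2313]
ee_rot: [-0.0, 0.825, 0.565, 0.0]
contact_force: [-0.1, -1.0, -0.4]
finger_gap: 0.0855
gripper_force: 0.0
```

{"method": "servo_tool", "body": {"rows": [[1,[0.042,-0.125,0],[0,0,-0.0047]],[1,[0.083,-0.25,0],[0,0,-0.0093]],[1,[0.125,-0.375,0],[0,0,-0.014]],[1,[0.167,-0.5,0],[0,0,-0.0186]],[1,[0.208,-0.625,0],[0,0,-0.0233]],[1,[0.25,-0.75,0],[0,0,-0.028]],[1,[0.29,-0.875,0],[0,0,-0.0326]],[1,[0.33,-1,0],[0,0,-0.0373]]]}}

```text
t: 6.55
ee_pos: [0.3948, -0.0434, 0.2313]
ee_rot: [-0.0, 0.885, 0.465, -0.0]
contact_force: [0.0, -0.2, -0.8]
finger_gap: 0.0852
gripper_force: 0.0
```

{"method": "servo_tool", "body": {"rows": [[1,[0.042,-0.125,0],[0,0,-0.0047]],[1,[0.083,-0.25,0],[0,0,-0.0093]],[1,[0.125,-0.375,0],[0,0,-0.014]],[1,[0.167,-0.5,0],[0,0,-0.0186]],[1,[0.208,-0.625,0],[0,0,-0.0233]],[1,[0.25,-0.75,0],[0,0,-0.028]],[1,[0.29,-0.875,0],[0,0,-0.0326]],[1,[0.33,-1,0],[0,0,-0.0373]]]}}

```text
t: 7.35
ee_pos: [0.4212, -0.1234, 0.2313]
ee_rot: [-0.0, 0.934, 0.358, -0.0]
contact_force: [-0.2, 0.2, -0.1]
finger_gap: 0.0853
gripper_force: 0.0
```

```bash
python3 - <<'E'
from h import *
g=shot('wrist','w1');print(g['mtx'],-g['R'].T@g['t'].ravel(),g['R'][2])
E
```

```text
[[371.64829954   0.         318.27215019]
 [  0.         371.64829954 244.0237528 ]
 [  0.           0.           1.        ]] [ 0.47648826 -0.07340252  0.37358496] [-0.21869417 -0.19577116 -0.9559532 ]
```

View pics/w1.png

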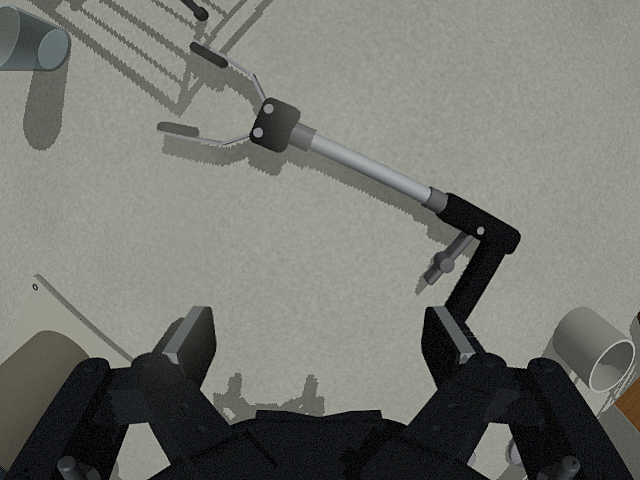

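The wrist view has the whole reacher: jaw pivots at (268,109) and (259,132), the tube from (315,138) to (430,196), and the trigger swell at (444,265).

```bash
python3 - <<'E'
from h import *
R=lambda u,v,z:ray('w1',u,v,z,True)[:2]
pv=R(263.5,120.5,.033);a,b=R(315,138,.016),R(430,196,.016);sw=R(444,265,.029);p1,p2=R(268,109,.033),R(259,132,.033)
scr=R(481,231,.033)
for nm,d in(('tube',a-b),('pv-screw',pv-scr)): print(nm,np.degrees(np.arctan2(d[1],d[0])))
d=p2-p1;print('piv',np.degrees(np.arctan2(d[1],d[0]))-90)
th=np.arctan2(*(a-b)[::-1]);ex=np.array([np.cos(th),np.sin(th)]);ey=np.array([-ex[1],ex[0]])
o=pv-.25*ex+.0535*ey;print('origin',o,'from tube pt lateral',(a-o)@ey,(b-o)@ey,'swell local',(sw-o)@ex,(sw-o)@ey,'screw',(scr-o)@ex,(scr-o)@ey)
print(np.degrees(2*np.arctan2(env.state()['ee_rot'][2],env.state()['ee_rot'][1]))-90)
E
```

```text
tube 106.42839944866732
pv-screw 106.21811834228095
piv -250.15204807271587
origin [ 0.4719352  -0.28287784] from tube pt lateral -0.05812745811920176 -0.05812745811920177 swell local 0.027856676640821195 -0.0033334752354569957 screw 0.011849682341881869 -0.05262596115182767
-48.139102227516005
```

{"method": "servo_tool", "body": {"rows": [[1,[0.125,0.125,0],[0,0,0]],[1,[0.25,0.25,0],[0,0,0]],[1,[0.375,0.375,0],[0,0,0]],[1,[0.5,0.5,0],[0,0,0]],[1,[0.625,0.625,0],[0,0,0]],[1,[0.75,0.75,0],[0,0,0]],[1,[0.875,0.875,0],[0,0,0]],[1,[1,1,0],[0,0,0]]]}}

```text
t: 8.2
ee_pos: [0.5018, -0.0415, 0.2313]
ee_rot: [-0.0, 0.933, 0.359, -0.0]
contact_force: [-0.1, -0.5, -0.6]
finger_gap: 0.0856
gripper_force: 0.0
```

{"method": "servo_tool", "body": {"rows": [[1,[0.14,0.14,0],[0,0,0]],[1,[0.28,0.28,0],[0,0,0]],[1,[0.42,0.42,0],[0,0,0]],[1,[0.56,0.56,0],[0,0,0]],[1,[0.7,0.7,0],[0,0,0]],[1,[0.85,0.85,0],[0,0,0]],[1,[1,1,0],[0,0,0]],[1,[1,1,0],[0,0,0]]]}}

```text
t: 9.0
ee_pos: [0.5827, 0.0391, 0.2313]
ee_rot: [0.0, 0.933, 0.36, 0.001]
contact_force: [-0.7, -0.3, 0.6]
finger_gap: 0.0854
gripper_force: 0.0
```

```bash
python3 - <<'E'
from h import *
g=shot('wrist','w2');im=g['frame']
d=np.load('pics/w2.npz')
def pf(X):
    c=d['R']@np.array(X)+d['t'].ravel();r=np.hypot(c[0],c[1]);k=np.arctan2(r,c[2])/r*d['mtx'][0,0];return c[:2]*k+d['mtx'][:2,2]
p=pf((.687,.181,.014));print(p)
u,v=p.astype(int);u0=min(max(u-60,0),520);v0=min(max(v-45,0),390);print(u0,v0)
cv2.imwrite('pics/w2c.png',cv2.resize(im[v0:v0+90,u0:u0+120],(800,600),interpolation=cv2.INTER_CUBIC))
E
```

```text
[281.58114031  35.33425402]
221 0
```

View pics/w2c.png

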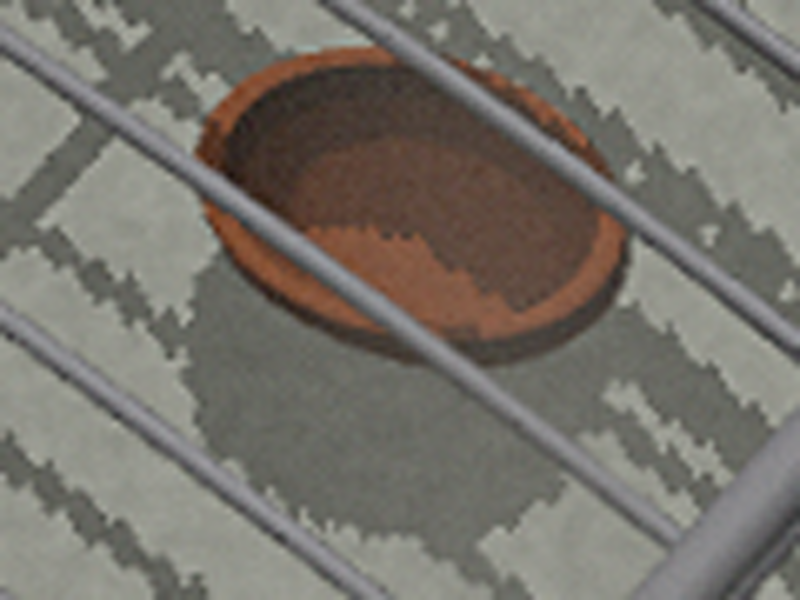

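Clear view of the dish through the wires, crop centred near (410,190). I'll fit its rim ellipse at z = 28 mm from points on the outline.

```bash
python3 - <<'E'
from h import *
from scipy.optimize import least_squares
P=[(200,160),(260,75),(370,46),(480,70),(570,130),(612,180),(630,235),(590,300),(500,338),(430,337),(330,305),(260,265),(213,210)]
W=np.array([ray('w2',221+(u+.5)/6.667-.5,(v+.5)/6.667-.5,.028,True)[:2] for u,v in P])
def f(p):
    c,s=np.cos(p[2]),np.sin(p[2]);d=W-p[:2];a=(d@[c,s])/.032;b=(d@[-s,c])/.022
    return (np.hypot(a,b)-1)*.026
r=least_squares(f,[.687,.18,1.4]);print(r.x,np.degrees(r.x[2]),np.abs(f(r.x)).max(),r.cost)
th=r.x[2]
for t in(th,):
    e=np.array([np.cos(t),np.sin(t)]);n=np.array([-e[1],e[0]]);print('grip final',r.x[:2]-.33*e+.0535*n)
w=[ray('w2',221+u/6.667-.5,v/6.667-.5,.055,True)[:2] for u,v in((0,320),(380,600))];d=w[0]-w[1];print('wire',np.degrees(np.arctan2(d[1],d[0])))
E
```

```text
[0.69095962 0.18206091 1.86858642] 107.06211551358075 0.0021762994580123507 1.4619457247955546e-05
grip final [ 0.73663903 -0.14911222]
wire 92.88019045330725
```

{"method": "servo_tool", "body": {"rows": [[1,[-0.043,-0.124,0],[0,0,-0.0022]],[1,[-0.086,-0.248,0],[0,0,-0.0045]],[1,[-0.129,-0.371,0],[0,0,-0.0067]],[1,[-0.172,-0.495,0],[0,0,-0.0089]],[1,[-0.215,-0.619,0],[0,0,-0.0111]],[1,[-0.258,-0.743,0],[0,0,-0.0134]],[1,[-0.301,-0.866,0],[0,0,-0.0156]],[1,[-0.344,-0.99,0],[0,0,-0.0178]]]}}

```text
t: 9.85
ee_pos: [0.5531, -0.0426, 0.2313]
ee_rot: [0.0, 0.952, 0.306, 0.0]
contact_force: [0.7, -0.3, 0.3]
finger_gap: 0.0851
gripper_force: 0.0
```

{"method": "servo_tool", "body": {"rows": [[1,[-0.043,-0.124,0],[0,0,-0.0022]],[1,[-0.086,-0.248,0],[0,0,-0.0045]],[1,[-0.129,-0.371,0],[0,0,-0.0067]],[1,[-0.172,-0.495,0],[0,0,-0.0089]],[1,[-0.215,-0.619,0],[0,0,-0.0111]],[1,[-0.258,-0.743,0],[0,0,-0.0134]],[1,[-0.301,-0.866,0],[0,0,-0.0156]],[1,[-0.344,-0.99,0],[0,0,-0.0178]]]}}

```text
t: 10.65
ee_pos: [0.5256, -0.1217, 0.2313]
ee_rot: [0.0, 0.968, 0.252, 0.0]
contact_force: [-0.2, -0.2, -0.1]
finger_gap: 0.0852
gripper_force: 0.0
```

{"method": "servo_tool", "body": {"rows": [[1,[-0.043,-0.124,-0.1],[0,0,-0.0022]],[1,[-0.086,-0.248,-0.2],[0,0,-0.0045]],[1,[-0.129,-0.371,-0.3],[0,0,-0.0067]],[1,[-0.172,-0.495,-0.4],[0,0,-0.0089]],[1,[-0.215,-0.619,-0.5],[0,0,-0.0111]],[1,[-0.258,-0.743,-0.6],[0,0,-0.0134]],[1,[-0.301,-0.866,-0.6],[0,0,-0.0156]],[1,[-0.344,-0.99,-0.6],[0,0,-0.0178]]]}}

```text
t: 11.45
ee_pos: [0.4981, -0.2009, 0.1831]
ee_rot: [-0.0, 0.98, 0.198, -0.0]
contact_force: [-0.1, -0.1, 0.5]
finger_gap: 0.0854
gripper_force: 0.0
```

{"method": "servo_tool", "body": {"rows": [[1,[-0.05,-0.14,-0.1],[0,0,-0.0022]],[1,[-0.1,-0.28,-0.2],[0,0,-0.0045]],[1,[-0.15,-0.42,-0.3],[0,0,-0.0067]],[1,[-0.2,-0.56,-0.4],[0,0,-0.0089]],[1,[-0.25,-0.7,-0.5],[0,0,-0.0111]],[1,[-0.3,-0.85,-0.6],[0,0,-0.0144]],[1,[-0.344,-0.99,-0.6],[0,0,-0.0178]],[1,[-0.344,-0.99,-0.6],[0,0,-0.0178]]]}}

```text
t: 12.25
ee_pos: [0.4705, -0.2807, 0.1351]
ee_rot: [0.0, 0.99, 0.142, -0.0]
contact_force: [0.3, 0.7, 0.7]
finger_gap: 0.0854
gripper_force: 0.0
```

```bash
python3 - <<'E'
from h import *
g=shot('wrist','w3');s=env.state();q=s['ee_rot'];print(s['ee_pos'],np.degrees(2*np.arctan2(q[2],q[1]))-90)
E
```

```text
[ 0.47080466 -0.28013473  0.13537238] -73.63402212180988
```

View pics/w3.png

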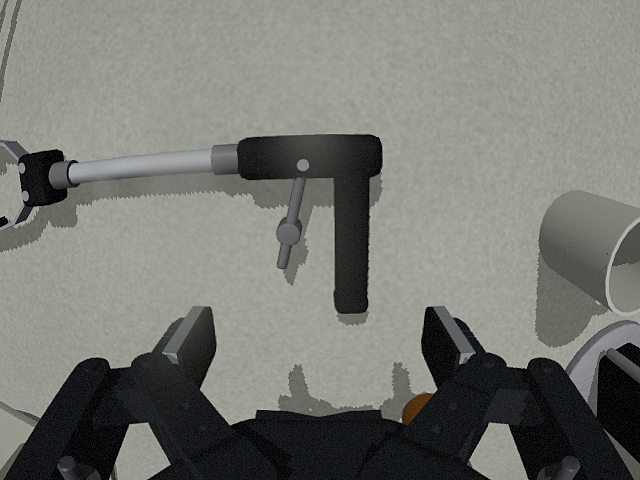

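Directly above the grip: swell centre at (288,231), grip bar edges at columns 334 and 369 on row 235.

```bash
python3 - <<'E'
from h import *
R=lambda u,v,z:ray('w3',u,v,z,True)[:2]
o=np.array([.4708,-.2801]);t=np.radians(106.35);ex=np.array([np.cos(t),np.sin(t)]);ey=np.array([-ex[1],ex[0]])
for n,p in dict(sw=(288,231,.029),bf=(334,235,.032),bb=(369,235,.032),barend=(351,312,.03),screw=(303,165,.033),h1=(239,140,.032),h2=(378,137,.032)).items():
    d=R(*p)-o;print(n,(d@ex).round(4),(d@ey).round(4))
d=R(240,138,.032)-R(370,136,.032);print(np.degrees(np.arctan2(d[1],d[0])))
E
```

```text
sw 0.0206 -0.0071
bf -0.0112 -0.005
bb -0.0354 -0.005
barend -0.0248 0.0553
screw 0.0096 -0.0531
h1 0.052 -0.0706
h2 -0.0397 -0.072
106.78421806411411
```

{"method": "servo_tool", "body": {"rows": [[1,[0.02,-0.003,-0.125],[0,0,0]],[1,[0.04,-0.006,-0.25],[0,0,0]],[1,[0.069,-0.0125,-0.375],[0,0,0]],[1,[0.069,-0.0125,-0.5],[0,0,0]],[1,[0.069,-0.0125,-0.625],[0,0,0]],[1,[0.069,-0.0125,-0.75],[0,0,0]],[1,[0.069,-0.0125,-0.875],[0,0,0]],[1,[0.069,-0.0125,-1],[0,0,0]]], "force": 20}}

```text
t: 13.1
ee_pos: [0.4763, -0.2803, 0.0544]
ee_rot: [-0.0, 0.99, 0.143, -0.0]
contact_force: [-0.2, -0.1, -0.6]
finger_gap: 0.0856
gripper_force: 0.0
```

{"method": "servo_tool", "body": {"rows": [[1,[0,0,-0.11],[0,0,0]],[1,[0,0,-0.22],[0,0,0]],[1,[0,0,-0.33],[0,0,0]],[1,[0,0,-0.44],[0,0,0]],[1,[0,0,-0.54],[0,0,0]],[1,[0,0,-0.6],[0,0,0]],[1,[0,0,-0.64],[0,0,0]],[1,[0,0,-0.64],[0,0,0]]]}}

```text
t: 13.9
ee_pos: [0.4763, -0.2802, 0.0037]
ee_rot: [-0.0, 0.99, 0.143, -0.0]
contact_force: [-0.0, 0.4, 0.6]
finger_gap: 0.0856
gripper_force: 0.0
```

{"method": "servo_tool", "body": {"rows": [[0.9,[0,0,0],[0,0,0]],[0.85,[0,0,0],[0,0,0]],[0.8,[0,0,0],[0,0,0]],[0.77,[0,0,0],[0,0,0]],[0.75,[0,0,0],[0,0,0]],[0.73,[0,0,0],[0,0,0]],[0.72,[0,0,0],[0,0,0]],[0.72,[0,0,0],[0,0,0]]], "force": 20}}

```text
t: 14.7
ee_pos: [0.4775, -0.2819, 0.0055]
ee_rot: [0.002, 0.99, 0.144, 0.001]
contact_force: [-2.7, -5.3, 10.4]
finger_gap: 0.0617
gripper_force: 13.5
```

{"method": "servo_tool", "body": {"rows": [[0.71,[0,0,0.02],[0,0,0]],[0.71,[0.02,-0.065,0.02],[0,0,0]],[0.71,[0.05,-0.16,0.02],[0,0,0]],[0.71,[0.085,-0.28,0.02],[0,0,0]],[0.71,[0.12,-0.4,0.02],[0,0,0]],[0.71,[0.155,-0.51,0.02],[0,0,0]],[0.71,[0.185,-0.6,0.02],[0,0,0]],[0.71,[0.2,-0.65,0.02],[0,0,0]]]}}

```text
t: 15.5
ee_pos: [0.4927, -0.3334, 0.0056]
ee_rot: [0.0, 0.99, 0.143, 0.0]
contact_force: [0.3, 2.3, 1.8]
finger_gap: 0.0607
gripper_force: 7.8
```

{"method": "servo_tool", "body": {"rows": [[0.71,[0.05,0,0],[0,0,0]],[0.71,[0.15,0,0],[0,0,-0.0003]],[0.71,[0.27,0,0],[0,0,-0.0006]],[0.71,[0.4,0,0],[0,0,-0.0009]],[0.71,[0.52,0,0],[0,0,-0.0012]],[0.71,[0.64,0,0],[0,0,-0.0015]],[0.71,[0.76,0,0],[0,0,-0.0017]],[0.71,[0.85,0,0],[0,0,-0.0017]]]}}

```text
t: 16.3
ee_pos: [0.5615, -0.3322, 0.0057]
ee_rot: [0.0, 0.99, 0.138, 0.0]
contact_force: [-0.1, 0.2, -0.2]
finger_gap: 0.0609
gripper_force: 9.6
```

```bash
python3 - <<'E'
from h import *
g=shot('side','s1');s=env.state();print(s['ee_pos'],s['contact_force'])
cv2.imwrite('pics/s1c.png',cv2.resize(g['frame'][170:330,260:460],(800,600)[0:2] if 0 else (750,600),interpolation=cv2.INTER_CUBIC))
E
```

```text
[ 0.56252279 -0.33242502  0.0059017 ] [ 0.0097161  -0.25547846 -0.24647342]
```

View pics/s1c.png

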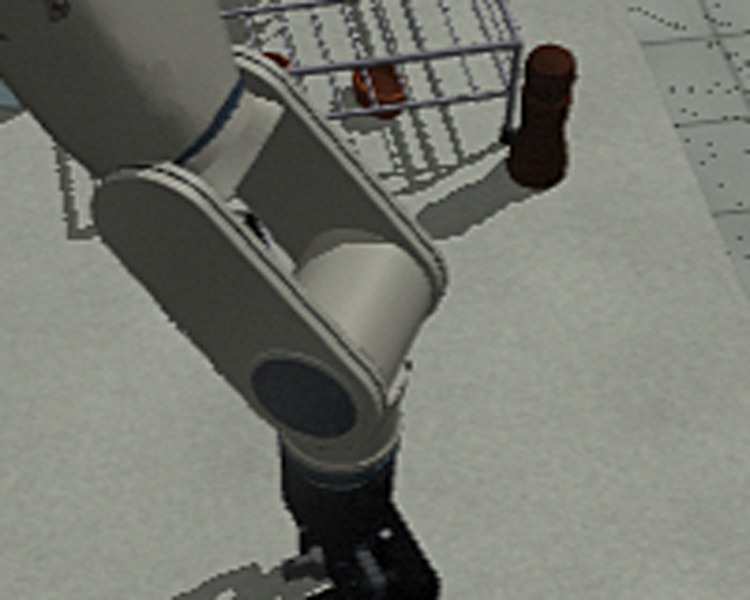

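Side view: the arm hides the reacher, and the mill, dish and cup are undisturbed. I'll carry on sideways to the approach line.

{"method": "servo_tool", "body": {"rows": [[0.71,[0.05,0,0],[0,0,0]],[0.71,[0.15,0,0],[0,0,-0.0003]],[0.71,[0.27,0,0],[0,0,-0.0006]],[0.71,[0.4,0,0],[0,0,-0.0009]],[0.71,[0.52,0,0],[0,0,-0.0012]],[0.71,[0.64,0,0],[0,0,-0.0015]],[0.71,[0.76,0,0],[0,0,-0.0017]],[0.71,[0.84,0,0],[0,0,-0.0017]]]}}

```text
t: 17.15
ee_pos: [0.6287, -0.3323, 0.0057]
ee_rot: [0.0, 0.991, 0.133, 0.0]
contact_force: [0.6, -0.9, 0.1]
finger_gap: 0.0609
gripper_force: 9.6
```

{"method": "servo_tool", "body": {"rows": [[0.71,[0.07,0,0],[0,0,0]],[0.71,[0.17,0,0],[0,0,-0.0003]],[0.71,[0.28,0,0],[0,0,-0.0006]],[0.71,[0.4,0,0],[0,0,-0.0009]],[0.71,[0.52,0,0],[0,0,-0.0012]],[0.71,[0.64,0,0],[0,0,-0.0015]],[0.71,[0.76,0,0],[0,0,-0.0017]],[0.71,[0.84,0,0],[0,0,-0.0017]]]}}

```text
t: 17.95
ee_pos: [0.6959, -0.3323, 0.0057]
ee_rot: [0.0, 0.992, 0.127, 0.0]
contact_force: [-0.3, 0.4, -0.4]
finger_gap: 0.0608
gripper_force: 9.6
```

{"method": "servo_tool", "body": {"rows": [[0.71,[0.07,0,0],[0,0,0]],[0.71,[0.17,0,0],[0,0,-0.0003]],[0.71,[0.29,0,0],[0,0,-0.0006]],[0.71,[0.42,0,0],[0,0,-0.0009]],[0.71,[0.54,0,0],[0,0,-0.0012]],[0.71,[0.66,0,0],[0,0,-0.0015]],[0.71,[0.78,0,0],[0,0,-0.0017]],[0.71,[0.84,0,0],[0,0,-0.0017]]]}}

```text
t: 18.75
ee_pos: [0.7632, -0.3322, 0.0058]
ee_rot: [0.0, 0.993, 0.122, 0.0]
contact_force: [-0.3, 0.8, -0.5]
finger_gap: 0.0604
gripper_force: 9.7
```

```bash
python3 - <<'E'
from h import *
g=shot('scene','sc1');w=shot('wrist','w4');s=env.state();q=s['ee_rot'];print(s['ee_pos'],s['contact_force'],np.degrees(2*np.arctan2(q[2],q[1]))+90)
# predicted positions in both images
p=s['ee_pos'][:2];t=np.radians(104.2);ex=np.array([np.cos(t),np.sin(t)]);ey=np.array([-ex[1],ex[0]])
d=np.load('pics/w4.npz')
def pf(X):
    c=d['R']@np.array(X)+d['t'].ravel();r=np.hypot(c[0],c[1]);k=np.arctan2(r,c[2])/r*d['mtx'][0,0];return c[:2]*k+d['mtx'][:2,2]
for x,y,z in((250,-53.5,33),(240,-53.5,32),(220,-53.5,16),(60,-53.5,16),(140,-53.5,16),(330,-53.5,16)):
    X=(*(p+x/1e3*ex+y/1e3*ey),z/1e3);print(x,'scene',proj('sc1',X).round(1),'wrist',pf(X).round(1))
b=w['frame'];a=cv2.resize(g['frame'][150:300,160:360],(800,600),interpolation=cv2.INTER_CUBIC)
m=np.hstack([cv2.resize(a,(400,300)),cv2.resize(b,(400,300))]);cv2.imwrite('pics/m.png',cv2.resize(g['frame'][150:300,160:360],(800,600),interpolation=cv2.INTER_CUBIC))
E
```

```text
[ 0.76288906 -0.33224711  0.00568373] [ 0.00512386  0.22572519 -0.53459913] 104.00727705180196
250 scene [266.1 288.7] wrist [-103.3  223.1]
240 scene [262.1 288.5] wrist [-96.2 222.1]
220 scene [254.7 292.9] wrist [-63.2 213.7]
60 scene [192.9 283.5] wrist [161.  196.8]
140 scene [223.3 288.1] wrist [ 17.2 205.9]
330 scene [299.3 299.6] wrist [-123.   221.2]
```

```bash
python3 - <<'E'
import cv2,numpy as np
g=cv2.imread('pics/sc1.png');w=cv2.imread('pics/w4.png')
a=cv2.resize(g[245:335,170:370],(800,360),interpolation=cv2.INTER_CUBIC);b=cv2.resize(w[130:320,0:640],(800,238))
cv2.imwrite('pics/m.png',np.vstack([a,b]))
E
```

```text
(no output)
```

View pics/m.png

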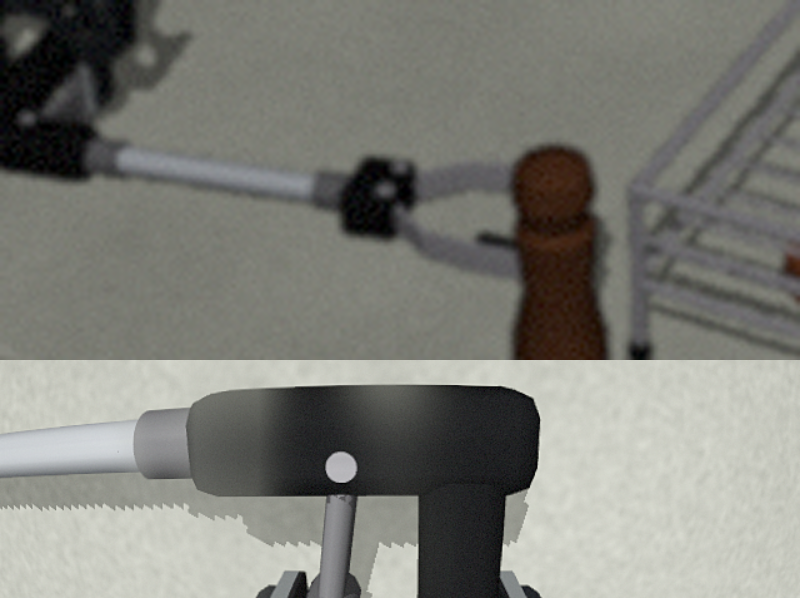

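The reacher is held with jaws open. Its pivots are at scene (268,290), about 2 px off prediction, and the jaw tips are seen behind the mill. The wrist view shows the screw at (273,215) and the tube. I'll refine the pose from these.

```bash
python3 - <<'E'
from h import *
R=lambda u,v,z:ray('w4',u,v,z,True)[:2]
S=lambda u,v,z:ray('sc1',u,v,z)[:2]
pv=S(268.0,289.6,.033);scr=R(272.8,215.4,.033)
deg=lambda d:np.degrees(np.arctan2(d[1],d[0]))
print('pv',pv,'screw',scr,'dir',deg(pv-scr))
print('tube scene',deg(S(248,291.7,.016)-S(199.5,284.5,.016)), 'tube pts',S(248,291.7,.016),S(199.5,284.5,.016))
# wrist tube axis
wt=lambda u,v:R(u/1.25,(v-360)/1.2526+130,.016)
print('tube wrist',deg(wt(20,451)-wt(130,446.5)))
bk=lambda u,v:R(u/1.25,(v-360)/1.2526+130,.032)
d=bk(250,388)-bk(500,386);print('housing edge',deg(d))
t=np.radians(104.2);ex=np.array([np.cos(t),np.sin(t)]);ey=np.array([-ex[1],ex[0]])
tcp=env.state()['ee_pos'][:2]
for n,X in dict(screw=scr,bf=bk(418,540),bb=bk(505,540),pv=pv).items(): print(n,(X-tcp)@ex,(X-tcp)@ey)
print('mill',S(255/3.636+240,(495)/3.636+200,0))
E
```

```text
pv [ 0.75418018 -0.07089128] screw [ 0.8070709  -0.30616259] dir 102.66987529724284
tube scene 104.46110086297617 tube pts [ 0.76446789 -0.12252542] [ 0.79577543 -0.24392265]
tube wrist 102.82253213448507
housing edge 103.98432330644505
screw 0.01444938540387552 -0.049230600282362535
bf -0.005385803768691549 -0.02889285891772967
bb -0.02928253379682106 -0.028617966981938837
pv 0.25550654414316926 -0.055669734687638105
mill [0.8148671  0.07822166]
```

{"method": "servo_tool", "body": {"rows": [[0.72,[-0.012,0.05,0],[0,0,0]],[0.72,[-0.035,0.14,0],[0,0,0]],[0.72,[-0.06,0.245,0],[0,0,0]],[0.72,[-0.086,0.35,0],[0,0,0]],[0.72,[-0.11,0.45,0],[0,0,0]],[0.72,[-0.135,0.55,0],[0,0,0]],[0.72,[-0.16,0.65,0],[0,0,0]],[0.72,[-0.177,0.72,0],[0,0,0]]]}}

```text
t: 19.65
ee_pos: [0.7476, -0.2737, 0.0057]
ee_rot: [-0.0, 0.993, 0.122, -0.0]
contact_force: [-0.3, -0.9, 0.2]
finger_gap: 0.0615
gripper_force: 8.4
```

{"method": "servo_tool", "body": {"rows": [[0.72,[-0.017,0.07,0],[0,0,0]],[0.72,[-0.037,0.15,0],[0,0,0]],[0.72,[-0.061,0.25,0],[0,0,0]],[0.72,[-0.086,0.35,0],[0,0,0]],[0.72,[-0.11,0.45,0],[0,0,0]],[0.72,[-0.135,0.55,0],[0,0,0]],[0.72,[-0.16,0.65,0],[0,0,0]],[0.72,[-0.177,0.72,0],[0,0,0]]]}}

```text
t: 20.45
ee_pos: [0.7335, -0.2162, 0.0057]
ee_rot: [-0.0, 0.993, 0.122, -0.0]
contact_force: [-0.4, -1.4, -1.6]
finger_gap: 0.0615
gripper_force: 8.5
```

```bash
python3 - <<'E'
from h import *
g=shot('scene','sc2');s=env.state();print(s['ee_pos'],s['contact_force'])
S=lambda u,v,z:ray('sc2',u,v,z)[:2]
t=np.radians(103.7);ex=np.array([np.cos(t),np.sin(t)]);ey=np.array([-ex[1],ex[0]]);tcp=s['ee_pos'][:2]+.0025*ex
pp=proj('sc2',(*(tcp+.24*ex-.0535*ey),.016));print('pred head',pp)
im=g['frame'].astype(int);b=im.max(2);u,v=pp.astype(int)
for r in range(v-12,v+13,2): print(r,b[r,u-16:u+20:2])
for n in('scene0','sc2'):
    f=cv2.imread(f'pics/{n}.png').astype(int)[298:328,360:398];m=(f[...,2]>1.35*f[...,1])&(f[...,2]>25);y,x=np.nonzero(m);print(n,m.sum(),x.mean()+360,y.mean()+298,x.min(),x.max(),y.min(),y.max())
E
```

```text
[ 0.73327244 -0.21542983  0.00561823] [ 0.29996302  1.23614992 -1.56191756]
pred head [312.6109487  302.20844839]
290 [119  49  44  65  61  60  66  68  67  59  45  69 122 131 127 117 104 104]
292 [116  50  45  55  56  67  64  68  62  54  43  55  86 100 127 112 107 111]
294 [113  58  41  53  53  53  58  59  55  53  46  51  68  63 114  98  91  90]
296 [116  61  47  50  57  53  56  56  55  58  40  21  15  48  96  86  90  90]
298 [131  70  29  46  47  50  51  52  52  45  28  18   9  51  89  86  95  93]
300 [113  64  33  29  37  39  42  42  39  27  38  41  11  49  87  86  92  96]
302 [77 47 42 40 38 34 38 41 41 47 54 46 17 48 99 97 89 97]
304 [105  61  43  59  56  62  57  60  64  66  58  42  35  77 123 115  90 102]
306 [129  93  41  50  63  63  64  68  65  63  47  35  58  99 120 117  93  93]
308 [129 100  43  38  51  53  56  50  49  45  45  30  47  86 100 116  95  89]
310 [127 114  46  37  41  48  47  44  41  41  43  36  51  70  78  96  92  91]
312 [130 125  61  39  43  43  47  50  48  47  42  50  65  73  75  80  89  94]
314 [127 122  72  45  47  46  54  48  47  44  36  52  85 109  79  80  89  94]
scene0 155 379.30967741935484 313.9290322580645 7 32 5 24
sc2 156 379.4551282051282 313.8397435897436 7 32 5 24
```

{"method": "servo_tool", "body": {"rows": [[0.72,[-0.015,0.06,0],[0,0,0]],[0.72,[-0.036,0.15,0],[0,0,0]],[0.72,[-0.058,0.25,0],[0,0,0]],[0.72,[-0.08,0.35,0],[0,0,0]],[0.72,[-0.105,0.45,0],[0,0,0]],[0.72,[-0.13,0.56,0],[0,0,0]],[0.72,[-0.15,0.65,0],[0,0,0]],[0.72,[-0.165,0.71,0],[0,0,0]]]}}

```text
t: 21.3
ee_pos: [0.7203, -0.1594, 0.0057]
ee_rot: [-0.0, 0.993, 0.122, -0.0]
contact_force: [1.1, -1.3, 0.2]
finger_gap: 0.0616
gripper_force: 8.6
```

```bash
python3 - <<'E'
from h import *
g=shot('scene','sc3');w=shot('wrist','w5');s=env.state();print(s['ee_pos'],s['contact_force'])
for n in('scene0','sc3'):
    f=cv2.imread(f'pics/{n}.png').astype(int)[298:328,360:398];m=(f[...,2]>1.35*f[...,1])&(f[...,2]>25);y,x=np.nonzero(m);print(n,m.sum(),x.mean()+360,y.mean()+298,x.min(),x.max(),y.min(),y.max())
a=cv2.imread('pics/w4.png',0);b=cv2.imread('pics/w5.png',0)
# shift of tool in wrist view: template housing/screw, tube
for n,(u0,u1,v0,v1) in dict(screw=(250,296,190,235),ferrule=(100,160,150,240),tube=(0,60,165,240)).items():
    r=cv2.matchTemplate(b[v0-10:v1+10,max(u0-10,0):u1+10],a[v0:v1,u0:u1],cv2.TM_CCOEFF_NORMED);k=np.unravel_index(r.argmax(),r.shape);print(n,k[1]-min(u0,10),k[0]-10,r.max())
# jaw/head edge search in scene: predicted
t=np.radians(103.7);ex=np.array([np.cos(t),np.sin(t)]);ey=np.array([-ex[1],ex[0]]);tcp=s['ee_pos'][:2]+.0025*ex
for x,y in((240,-53.5),(222,-53.5),(258,-53.5),(258,-76),(258,-30),(350,-15),(350,-92)):print(x,y,proj('sc3',(*(tcp+x/1e3*ex+y/1e3*ey),.032)).round(1))
im=g['frame'].max(2)
for r in range(285,330,3): print(r,im[r,318:372:3])
E
```

```text
[ 0.7202584  -0.15925969  0.00567556] [-1.01835468  1.32539683 -1.33137541]
scene0 155 379.30967741935484 313.9290322580645 7 32 5 24
sc3 143 379.65034965034965 312.9230769230769 7 31 4 22
screw 1 0 0.97673047
ferrule 0 1 0.98553026
tube 10 0 0.9875127
240 -53.5 [336.9 300.5]
222 -53.5 [329.1 299.3]
258 -53.5 [344.7 301.7]
258 -76 [342.1 307.8]
258 -30 [347.2 295.6]
350 -15 [388.5 297.8]
350 -92 [382.1 318.9]
285 [116 129 127 127 130 112 105 128 127 116  77 103 106  96 107 118 126 128]
288 [ 93 127 124 125 112 103 125 131 123  81 107 109 107 102 112 109  96  98]
291 [ 67 132 131 108 108 114 121 124  87  95 107 110  82 121 127 129 128 120]
294 [ 77 132 129  94  92 103 116 115 105 108 106  93 113 105 100 103 119 126]
297 [ 98 128 124  97  98  33  29  58 101 107 115 111 108 100  99 103 104 104]
300 [ 55  75  78  80  79   7  13  64  83  86  87  99 106 117 112 106  96  97]
303 [ 46  56  89  88  87  45  74  78  63  15  91 102 104  96  96 103 114 121]
306 [ 33  58  71  76  87  78 113  91  51  26  86 117 126 121 117 111 108  90]
309 [ 45  95 104  87  85  99  48  80  95 107 109 106 107 111 121 126  82  88]
312 [ 53  88 130 109  91  48   7  13  20  71  90 102 108 110 111  99  61  69]
315 [ 55 106 130 112 101  84  53  14  15  54  55  62  86  97 104 110 103  92]
318 [ 45 121 130 111  89 105 110 108 110  92  72  58  59  54  61  84  94 101]
321 [ 39 121 127 111  93  86 108 116 111 108 111 110 103  86  71  61  58  67]
324 [ 41 100 127 110  95 124 118  99  85  99 112 115 109 111 108 102  83  70]
327 [ 41  64 129 108  96 122 129 134 132 116  95  89  96 111 116 107 113 114]
```

{"method": "servo_tool", "body": {"rows": [[0.71,[0,0,0],[0,0,0]],[0.7,[0,0,0],[0,0,0]],[0.69,[0,0,0],[0,0,0]],[0.68,[0,0,0],[0,0,0]],[0.67,[0,0,0],[0,0,0]],[0.66,[0,0,0],[0,0,0]],[0.65,[0,0,0],[0,0,0]],[0.64,[0,0,0],[0,0,0]]]}}

```text
t: 22.2
ee_pos: [0.7213, -0.1615, 0.0068]
ee_rot: [0.001, 0.993, 0.122, 0.001]
contact_force: [-1.2, -5.9, 6.7]
finger_gap: 0.0548
gripper_force: 13.3
```

{"method": "servo_tool", "body": {"rows": [[0.635,[0,0,0],[0,0,0]],[0.63,[0,0,0],[0,0,0]],[0.625,[0,0,0],[0,0,0]],[0.62,[0,0,0],[0,0,0]],[0.615,[0,0,0],[0,0,0]],[0.61,[0,0,0],[0,0,0]],[0.605,[0,0,0],[0,0,0]],[0.6,[0,0,0],[0,0,0]]]}}

```text
t: 23.0
ee_pos: [0.7219, -0.1622, 0.0074]
ee_rot: [0.001, 0.993, 0.122, 0.002]
contact_force: [-1.6, -6.1, 8.7]
finger_gap: 0.0518
gripper_force: 14.7
```

{"method": "servo_tool", "body": {"rows": [[0.595,[0,0,0.01],[0,0,0]],[0.59,[0,0,0.02],[0,0,0]],[0.585,[0,0,0.02],[0,0,0]],[0.58,[0,0,0.02],[0,0,0]],[0.575,[0,0,0.02],[0,0,0]],[0.57,[0,0,0.02],[0,0,0]],[0.57,[0,0,0.02],[0,0,0]],[0.57,[0,0,0.02],[0,0,0]]]}}

```text
t: 23.8
ee_pos: [0.7211, -0.1607, 0.0078]
ee_rot: [0.0, 0.993, 0.122, 0.001]
contact_force: [0.6, -5.0, 6.5]
finger_gap: 0.0505
gripper_force: 20.0
```

{"method": "servo_tool", "body": {"rows": [[0.57,[0,0,0],[0,0,0]],[0.57,[0,0,0],[0,0,0]],[0.57,[0,0,0],[0,0,0]],[0.57,[0,0,0],[0,0,0]],[0.57,[0,0,0],[0,0,0]],[0.57,[0,0,0],[0,0,0]],[0.57,[0,0,0.01],[0,0,0]],[0.57,[0,0,0.01],[0,0,0]]], "force": 25}}

```text
t: 24.6
ee_pos: [0.7204, -0.1601, 0.0079]
ee_rot: [-0.0, 0.993, 0.122, -0.0]
contact_force: [1.0, -2.0, 2.9]
finger_gap: 0.0495
gripper_force: 26.4
```

{"method": "servo_tool", "body": {"rows": [[0.57,[0.005,-0.02,0],[0,0,0]],[0.57,[0.02,-0.08,0],[0,0,0]],[0.57,[0.042,-0.17,0],[0,0,0]],[0.57,[0.066,-0.27,0],[0,0,0]],[0.57,[0.091,-0.37,0],[0,0,0]],[0.57,[0.115,-0.47,0],[0,0,0]],[0.57,[0.14,-0.57,0],[0,0,0]],[0.57,[0.165,-0.67,0],[0,0,0]]]}}

```text
t: 25.4
ee_pos: [0.7334, -0.2124, 0.0079]
ee_rot: [-0.001, 0.992, 0.122, -0.001]
contact_force: [-0.5, 4.8, 5.5]
finger_gap: 0.0495
gripper_force: 25.0
```

{"method": "servo_tool", "body": {"rows": [[0.57,[0.02,-0.08,0],[0,0,0]],[0.57,[0.042,-0.17,0],[0,0,0]],[0.57,[0.066,-0.27,0],[0,0,0]],[0.57,[0.091,-0.37,0],[0,0,0]],[0.57,[0.115,-0.47,0],[0,0,0]],[0.57,[0.14,-0.57,0],[0,0,0]],[0.57,[0.165,-0.67,0],[0,0,0]],[0.57,[0.19,-0.77,0],[0,0,0]]]}}

```text
t: 26.2
ee_pos: [0.7487, -0.2741, 0.008]
ee_rot: [-0.001, 0.992, 0.122, -0.001]
contact_force: [-2.0, 5.0, 5.3]
finger_gap: 0.0496
gripper_force: 25.0
```

{"method": "servo_tool", "body": {"rows": [[0.57,[0.02,-0.08,0],[0,0,0]],[0.57,[0.042,-0.17,0],[0,0,0]],[0.57,[0.066,-0.27,0],[0,0,0]],[0.57,[0.091,-0.37,0],[0,0,0]],[0.57,[0.115,-0.47,0],[0,0,0]],[0.57,[0.14,-0.57,0],[0,0,0]],[0.57,[0.16,-0.65,0],[0,0,0]],[0.57,[0.172,-0.7,0],[0,0,0]]]}}

```text
t: 27.0
ee_pos: [0.7626, -0.3305, 0.008]
ee_rot: [-0.001, 0.993, 0.122, -0.0]
contact_force: [-0.8, 5.6, 6.3]
finger_gap: 0.0495
gripper_force: 25.0
```

```bash
python3 - <<'E'
from h import *
for c,n in(('scene','sc4'),('side','s4')):
    g=shot(c,n);f=g['frame'].astype(int);m=((f[...,2]>1.35*f[...,1])&(f[...,2]>25)).astype(np.uint8)
    k,l,s,c2=cv2.connectedComponentsWithStats(cv2.dilate(m,np.ones((3,3),np.uint8)))
    for i in range(1,k):
        if 25<s[i,4]<3000 and 100<c2[i,1]<400: print(n,s[i],c2[i].round(1),ray(n,*c2[i],.014).round(3))
s=env.state();print(s['ee_pos'],s['gripper_force'],s['finger_gap'])
E
```

```text
sc4 [633 109   7   7  32] [635.9 112.1] [-1.157  0.59   0.014]
sc4 [198 157  14  14  93] [205.3 163.4] [ 0.194 -0.744  0.014]
sc4 [244 174  18  27 416] [252.5 187.3] [ 0.283 -0.466  0.014]
sc4 [   0  196   24   94 1315] [  7.9 249.1] [ 0.911 -0.82   0.014]
sc4 [552 203   8  10  36] [556.  207.5] [-0.021  0.437  0.014]
sc4 [576 207   8  10  38] [579.3 211.8] [-0.024  0.502  0.014]
sc4 [591 209   8   5  30] [594.8 211.1] [-0.049  0.542  0.014]
sc4 [ 89 211  56  30 971] [117.5 226.6] [ 0.682 -0.653  0.014]
sc4 [626 215   6   5  26] [628.5 216.9] [-0.055  0.631  0.014]
sc4 [394 275  18  25 359] [403.  286.7] [0.573 0.19  0.014]
sc4 [ 291  281   31   62 1335] [308.  311.6] [0.76  0.04  0.014]
s4 [364 101  11   3  33] [369. 102.] [0.826 0.731 0.014]
s4 [124 122  12   4  37] [129.4 123.3] [-0.151  0.73   0.014]
s4 [171 158  27  15 213] [187.  166.7] [0.092 0.419 0.014]
s4 [402 181  12   8  70] [407.9 184.1] [0.86  0.205 0.014]
s4 [325 194   8   8  48] [328.3 197.8] [0.577 0.178 0.014]
s4 [262 360   8  11  43] [266.1 365.1] [ 0.333 -0.415  0.014]
s4 [433 390   5   8  29] [435.2 393.8] [ 0.736 -0.552  0.014]
[ 0.76270032 -0.33113313  0.0079869 ] 26.095420718193054 0.05007958103199869
```

The dish has left its place under the rack and moved with the jaws to about (0.735, 0.01). Now I'll open slowly, re-centre the fingers on the grip and lift.

{"method": "servo_tool", "body": {"rows": [[0.6,[0,0,0],[0,0,0]],[0.63,[0,0,0],[0,0,0]],[0.66,[0,0,0],[0,0,0]],[0.69,[0,0,0],[0,0,0]],[0.72,[0,0,0],[0,0,0]],[0.75,[0,0,0],[0,0,0]],[0.78,[0,0,0],[0,0,0]],[0.81,[-0.003,0.012,0],[0,0,0]]]}}

```text
t: 27.9
ee_pos: [0.7625, -0.3308, 0.0085]
ee_rot: [0.0, 0.993, 0.122, 0.0]
contact_force: [0.3, 0.3, -1.5]
finger_gap: 0.0693
gripper_force: 0.0
```

{"method": "servo_tool", "body": {"rows": [[0.84,[-0.003,0.012,0],[0,0,0]],[0.87,[-0.007,0.03,0],[0,0,0]],[0.9,[-0.012,0.05,0],[0,0,0]],[0.94,[-0.016,0.065,0],[0,0,0]],[0.97,[-0.02,0.08,0],[0,0,0]],[1,[-0.02,0.08,0],[0,0,0]],[1,[-0.02,0.08,0],[0,0,0]],[1,[-0.02,0.08,0],[0,0,0]]]}}

```text
t: 28.7
ee_pos: [0.7608, -0.3242, 0.0081]
ee_rot: [0.0, 0.993, 0.122, 0.0]
contact_force: [-0.2, 0.1, 1.2]
finger_gap: 0.0856
gripper_force: 0.0
```

```bash
python3 - <<'E'
from h import *
w=shot('wrist','w6');s=env.state();p=s['ee_pos'];print(p,s['contact_force'],s['finger_gap'],s['gripper_force'])
a=cv2.imread('pics/w5.png',0);b=cv2.imread('pics/w6.png',0)
for n,(u0,u1,v0,v1) in dict(screw=(250,296,190,235),ferrule=(100,160,150,240)).items():
    r=cv2.matchTemplate(b[v0-30:v1+30,u0-60:u1+60],a[v0:v1,u0:u1],cv2.TM_CCOEFF_NORMED);k=np.unravel_index(r.argmax(),r.shape);du,dv=k[1]-60,k[0]-30
    if n=='screw': print(ray('w6',272.8+du,215.4+dv,.033,True))
    print(n,du,dv,r.max())
E
```

```text
[ 0.76079687 -0.32419611  0.00807366] [-0.18176729  0.1019459   0.57427282] 0.0855219469325117 0.0
[ 0.80433127 -0.30702433  0.033     ]
screw 27 5 0.97806937
ferrule 23 7 0.9528665
```

{"method": "servo_tool", "body": {"rows": [[1,[0.007,-0.03,0],[0,0,0]],[1,[0.012,-0.05,0],[0,0,0]],[1,[0.012,-0.05,0.1],[0,0,0]],[1,[0.012,-0.05,0.25],[0,0,0]],[1,[0.012,-0.05,0.42],[0,0,0]],[1,[0.012,-0.05,0.6],[0,0,0]],[1,[0.012,-0.05,0.8],[0,0,0]],[1,[0.012,-0.05,1],[0,0,0]]]}}

```text
t: 29.55
ee_pos: [0.762, -0.3283, 0.0903]
ee_rot: [0.0, 0.993, 0.122, 0.0]
contact_force: [0.7, -0.2, 0.7]
finger_gap: 0.0853
gripper_force: 0.0
```

{"method": "servo_tool", "body": {"rows": [[1,[-0.1,0,0.125],[0,0,0]],[1,[-0.2,0,0.25],[0,0,0]],[1,[-0.3,0,0.375],[0,0,0]],[1,[-0.4,0,0.5],[0,0,0]],[1,[-0.5,0,0.625],[0,0,0]],[1,[-0.6,0,0.75],[0,0,0]],[1,[-0.7,0,0.875],[0,0,0]],[1,[-0.8,0,1],[0,0,0]]]}}

```text
t: 30.35
ee_pos: [0.6971, -0.3282, 0.169]
ee_rot: [-0.0, 0.993, 0.122, 0.0]
contact_force: [0.4, 0.9, 0.2]
finger_gap: 0.0853
gripper_force: 0.0
```

{"method": "servo_tool", "body": {"rows": [[1,[-0.125,0,0.125],[0,0,0]],[1,[-0.25,0,0.25],[0,0,0]],[1,[-0.375,0,0.375],[0,0,0]],[1,[-0.5,0,0.5],[0,0,0]],[1,[-0.625,0,0.625],[0,0,0]],[1,[-0.75,0,0.75],[0,0,0]],[1,[-0.875,0,0.875],[0,0,0]],[1,[-1,0,1],[0,0,0]]]}}

```text
t: 31.15
ee_pos: [0.6169, -0.3281, 0.249]
ee_rot: [0.0, 0.993, 0.122, 0.0]
contact_force: [-0.3, -0.4, -0.1]
finger_gap: 0.0853
gripper_force: 0.0
```

```bash
python3 - <<'E'
from h import *
s=env.state();print(s['ee_pos'],s['contact_force'])
for c,n in(('side','s5'),('scene','sc5'),('wrist','w7')):
    g=shot(c,n);f=g['frame'].astype(int);m=((f[...,2]>1.35*f[...,1])&(f[...,2]>25)).astype(np.uint8)
    k,l,st,c2=cv2.connectedComponentsWithStats(cv2.dilate(m,np.ones((3,3),np.uint8)))
    for i in range(1,k):
        if st[i,4]>40:
            X=ray(n,*c2[i],.014,c=='wrist').round(3)
            if .5<X[0]<.9 and -.2<X[1]<.3: print(n,st[i],c2[i].round(1),X)
# did rack/cup/mill shift? difference of side0 vs s5 rack area
a=cv2.imread('pics/side0.png',0);b=cv2.imread('pics/s5.png',0)
for nm,(u0,u1,v0,v1) in dict(rackback=(290,395,100,150),rackright=(380,400,140,205),mill=(395,415,180,222),cup=(322,340,180,200)).items():
    r=cv2.matchTemplate(b[v0-6:v1+6,u0-6:u1+6],a[v0:v1,u0:u1],cv2.TM_CCOEFF_NORMED);k=np.unravel_index(r.argmax(),r.shape);print(nm,k[1]-6,k[0]-6,round(float(r.max()),3))
E
```

```text
[ 0.616912   -0.32813897  0.24896575] [-0.28408318 -0.4002445  -0.06826295]
s5 [399 181  15  19 190] [407.  189.8] [0.849 0.177 0.014]
s5 [324 183  15  19 212] [330.8 191.8] [0.589 0.206 0.014]
sc5 [394 275  19  25 355] [402.9 286.8] [0.573 0.19  0.014]
sc5 [ 291  281   31   62 1337] [307.9 311.5] [0.76  0.04  0.014]
w7 [ 21   0  24  17 185] [33.7  6.9] [0.795 0.087 0.014]
w7 [47  3 11 10 63] [51.3  7.3] [0.793 0.052 0.014]
w7 [133  27  12  10  61] [138.3  31.5] [ 0.764 -0.091  0.014]
w7 [  36   32   51   39 1556] [60.9 51.6] [0.736 0.016 0.014]
w7 [124  47  13  11  66] [129.4  51.5] [ 0.741 -0.086  0.014]
rackback 1 0 0.178
rackright 6 5 0.23
mill 0 0 0.865
cup 0 0 0.811
```

```bash
python3 - <<'E'
from h import *
a=cv2.imread('pics/scene0.png',0);b=cv2.imread('pics/sc5.png',0)
for nm,(u0,u1,v0,v1) in dict(rack=(440,560,260,390),rackfront=(325,350,280,340),plates=(450,540,230,300),cup=(392,414,272,302),mill=(294,325,278,345),jar=(240,265,165,202),mug=(170,210,185,228),tumb=(442,470,215,260),tin=(512,548,212,262)).items():
    r=cv2.matchTemplate(b[v0-6:v1+6,u0-6:u1+6],a[v0:v1,u0:u1],cv2.TM_CCOEFF_NORMED);k=np.unravel_index(r.argmax(),r.shape);print(nm,k[1]-6,k[0]-6,round(float(r.max()),3))
d=ray('w7',60.9,51.6,.02,True);print(d)
E
```

```text
rack 0 0 0.991
rackfront 0 0 0.988
plates 0 0 0.991
cup 0 0 0.992
mill 0 0 0.952
jar 0 1 0.807
mug 0 0 0.992
tumb 0 0 0.979
tin 0 0 0.992
[0.73480349 0.0102756  0.02      ]
```

```bash
python3 -c "
from station import env
print(env.finish_job())"
```

```text
the job is handed in; nothing more can be done
None
```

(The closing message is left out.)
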